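# Put the washed chocolate and log moulds away

## Task

Put the washed moulds away: take every chocolate mould out of the draining rack and stand it upright on its long edge, crosswise, on the floor of the mould file between the end wall and the sliding stop (slide the stop back as far as you need), then push the stop up snug so that the moulds stand face to face against the wall with no gaps. Hang every half-round copper log mould astride the drying bar, open side down, one side wall either side of the bar, so that it hangs roughly straight down to drip off; straighten it if it is left askew. Leave the two spice jars and the sugar shaker where they stand.

Things in the scene. Friction and masses are not known exactly. Their poses are not given: they have to be found in the camera images.
- mould_0: chocolate mould, rigid pale-blue slab 140 x 20 x 85 mm (x, y, z) with 5 x 3 small square cavities; origin at the centre of its lower long edge, z up, y across the thickness; about 0.15 kg. Starts on edge in a slot of the draining rack, lower edge 8 mm above the worktop; pinch it across its thickness at the middle of the top edge. None if absent
- mould_1: chocolate mould, rigid pale-blue slab 140 x 20 x 85 mm (x, y, z) with 3 x 2 large cavities; origin at the centre of its lower long edge, z up, y across the thickness; about 0.15 kg. Starts on edge in a slot of the draining rack, lower edge 8 mm above the worktop; pinch it across its thickness at the middle of the top edge. None if absent
- mould_2: chocolate mould, rigid pale-blue slab 140 x 20 x 85 mm (x, y, z) with 4 x 3 cavities; origin at the centre of its lower long edge, z up, y across the thickness; about 0.15 kg. Starts on edge in a slot of the draining rack, lower edge 8 mm above the worktop; pinch it across its thickness at the middle of the top edge. None if absent
- mould_3: chocolate mould, rigid pale-blue slab 140 x 20 x 85 mm (x, y, z) with 2 x 4 long cavities; origin at the centre of its lower long edge, z up, y across the thickness; about 0.15 kg. Starts on edge in a slot of the draining rack, lower edge 8 mm above the worktop; pinch it across its thickness at the middle of the top edge. None if absent
- log_mould_0: copper log mould: open-ended gutter, inverted U, 120 mm long (x), 52 wide (y), 71 high (z), 3 mm wall: straight sides 45 mm high under a half-round back (inside 46 wide, 68 high). Origin at the centre of its open underside, z up. Starts on the worktop in front of the racks, open side down; grip across the 52 mm, 45 mm above the lower edges. About 0.14 kg. None if absent
- log_mould_1: copper log mould: open-ended gutter, inverted U, 120 mm long (x), 52 wide (y), 71 high (z), 3 mm wall: straight sides 45 mm high under a half-round back (inside 46 wide, 68 high). Origin at the centre of its open underside, z up. Starts on the worktop in front of the racks, open side down; grip across the 52 mm, 45 mm above the lower edges. About 0.14 kg. None if absent
- drain_rack: steel draining rack, fixed: drip tray 170 x 250 mm (x, y) whose floor is 8 mm above the worktop, with four slots across it, centred at y = -87, -29, +29, +87 mm, each between two wire hoops 24 mm apart and 50 mm high; origin at the centre of its underside. It may stand on the left or the right
- mould_file: steel mould file, fixed, on the other side from the draining rack: floor 150 mm wide (x), 262 mm long (y), 6 mm above the worktop, between side rails 10 mm above the floor; a grey end wall (to 55 mm above the worktop) closes its -y end, the end stop slides along y. Origin at the centre of its underside
- wall_face (a point): centre of the lower edge of the end wall's inner face, at floor level of the file (6 mm above the worktop); axes as the file: +y points from the wall to the stop
- end_stop (a joint): the sliding end stop: clear length in m between the wall's inner face and the stop's face, 0 to 0.20; it grows as the stop moves away from the wall (+y of the file). Friction about 2.5 N holds it where it is left
- stop_face (a point): centre of the lower edge of the stop's face that looks to the wall, at floor level (6 mm above the worktop); the face reaches to 55 mm above the worktop; axes as the file
- stop_grip (a point): centre of the blue grip on top of the stop, 122 mm above the worktop and 12 mm behind the stop's face; the grip is 56 x 16 x 42 mm (x, y, z), from 101 to 143 mm above the worktop, higher than the moulds in the file (91 mm); take it from above across its 16 mm (file's y)
- drying_bar: drying bar, fixed, between the two racks: a round steel bar 12 mm thick along its x, bent down to the worktop at both ends, over a drip tray 370 x 110 mm; the straight part is 300 mm long, room for two log moulds end to end. Origin at the centre of the tray's underside
- bar_mid (a point): middle of the bar on its axis, 160 mm above the worktop; x along the bar. A log mould hanging on it has its origin about 62 mm below this axis; its centre should be within 100 mm of the middle; friction can leave it hanging askew if off-centre
- red_jar: bystander: spice jar with red cap, 47 x 47 x 97 mm, origin under its centre
- gold_jar: bystander: spice jar with yellow cap, 42 x 42 x 106 mm, origin under its centre
- shaker: bystander: pale sugar shaker, 68 x 68 x 92 mm, origin under its centre

How it is judged:
By the outcome, as a careful person would: the job done as asked, in the order asked, and still so for the second after the job is handed in, with the robot touching nothing.
Of mould_0, mould_1, mould_2, mould_3 only 3 to 4 are there at a start; the rules pass over those that are not, and their reading is None.
Of log_mould_0, log_mould_1 only 1 to 2 are there at a start; the rules pass over those that are not, and their reading is None.
At some moment in a run one of log_mould_0, log_mould_1 may be knocked a few centimetres aside while the robot is not near it.
It also fails if it takes over 210 s, if anything falls off the work surface, if the arm or the gripper's body presses on something with over 40 N, if the wrist force passes 120 N, or if a joint passes its speed limit or range.

## Robot

A 6-joint arm with a two-finger parallel gripper is mounted at the origin on a cart in front of the work surface, level with it; the furniture and walls round the work are solid. World frame = base frame: x ahead of the robot, y to its left, z up, the work surface at z = 0. Lengths are in m, angles in rad, forces in N, time in s.
With the tool pointing down it reaches from about 0.425 to 0.95 m from the base axis. Payload 3.5 kg.
Tool frame: the origin (TCP) lies between the finger pads; the fingertips stand 17 mm ahead of it and the grasp point (between the pads) lies 2 mm behind it; z points along the fingers, y is the line along which they close (so a half turn about z gives the same grasp; the last joint's range is limited). The gripper opens to 85 mm and grips with 20 to 120 N. Pads are 22 mm wide; open, the fingers measure 114 mm over their backs; the gripper's body (76 mm by 85 mm) begins 54 mm behind the grasp point. The pads swing forward as they close: fully open they stand 13 mm farther back than shut.
Start: joints at [1.084, 0.286, 1.577, -0, 1.279, -0.15], TCP at [0.223, 0.637, 0.248] pointing down, gripper open.
Joint ranges: [-2.77, 2.77], [-0.9, 2.22], [0.21, 2.48], [-1.53, 4.67], [0.24, 2.81], [-2.84, 2.84]. Speed limits (rad/s): [2.79, 2.79, 3.14, 3.14, 3.14, 3.14].

## Interface

Orientations are given as [roll, pitch, yaw] about the fixed x, y, z axes, in that order (R = Rz(yaw) Ry(pitch) Rx(roll)).
In Python, from bench import bot gives the robot as it stands.
- The arm moves only by the tool run_rows, called after "Call:" as a command line: name --pt "numbers of a row" for each row, then --argument value for the rest. Schema: {"type":"object","properties":{"ticks":{"type":"array","items":{"type":"array","items":{"type":"number"},"minItems":4,"maxItems":4},"minItems":1,"maxItems":12},"jaw":{"type":"number"},"only":{"type":"string"},"quiet":{"type":"boolean"},"lines":{"type":"string"}},"required":["ticks"],"additionalProperties":false}. ticks is a list of rows, 1 to 12 of them, each of 4 numbers: dx, dy, dz in shares of the most that a row can go, 1 being 50 mm, then a turn about the tool's z in rad; each row shifts and turns the commanded pose from where the row before left it, along the tool's axes as they then stand; what a row does not reach is not made up. A row lasts 1/10 s, in which the tool goes at most 0.05 m and 0.15 rad, less where a joint would pass 70% of its speed; a pose out of reach is approached as far as the arm can. jaw is the finger opening in m, set as the call begins (left out keeps the last). The fingers move at their own pace and stop on an object; the grip force is fixed at half the most. Time passes only in rows, so rows that do not move let the fingers close. The tool returns the time, the measured TCP pose, the force, the opening and the grip force at its end. only (a regular expression) keeps the lines of the reply that match it, lines (a string "A,B") keeps lines A to B, and quiet returns only ok. Input that does not fit is refused with a message, and nothing moves.
- bot.get_obs(): the state, without advancing time (a new reading comes with each control period).
- bot.read_camera(name): name is "side" or "top"; returns the picture (400x640x3 uint8, red, green, blue); there is no depth.
- bot.get_calibration(name): a dict with "vfov" (degrees; the focal length in pixels is half the picture's height over the tangent of half this angle, whatever the lens; pixels are square), "cx", "cy" (the principal point, pixels), "D" ([k1, k2, p1, p2, k3] as OpenCV has them; the pictures are not rectified), "extrinsics" (4x4, takes a point from camera to world coordinates). Camera axes: x right, y down, z forward; pixel columns grow to the right and rows downward; lengths in m; the calibration is good to about 2 mm. A picture is of the moment at which its call begins. get_calibration takes no time and is no camera call.
- bot.finish_job(): hands the job in; it is judged then, once.
The state is a dict: "time_s": time; "joints": joint angles; "joint_velocities": joint speeds; "joint_efforts": joint torques, N m; "tool_pos": TCP position; "eef_rot": TCP orientation; "ft_force": force on the tool from outside, world axes, zero at the start; "wrist_torque": the same for the moment, N m; "width": finger opening in m; "grip_force": force on a finger pad.
Only numpy, scipy, OpenCV 4.12 (cv2) and the standard library are available. Lean on these libraries where they do the work, as an engineer would, in place of code of your own. Each camera call takes 0.05 s, during which the arm holds its last target. There are 200 camera calls.

## Working session

There is one attempt and no reset: what is moved stays moved. The work goes in short steps, Python scripts to look and compute and a tool call to move; the robot and the scene stay as the last step left them, time stands still between calls to the robot, and variables do not carry over. Pictures are saved under pics/ and viewed, at most 14 in all, crops included, and the job is handed in when it is done.

```bash
ls; mkdir -p pics; python3 - <<'E'
from bench import bot
import cv2
for n in("top","side"):
    im=bot.read_camera(n); cv2.imwrite(f"pics/{n}0.png",im[:,:,::-1]); print(n,bot.get_calibration(n))
print(bot.get_obs())
E
```

```text
bench.py
pics
top {'vfov': 52.67530889137265, 'cx': 312.80205625305695, 'cy': 204.50248621290427, 'D': array([-0.06891598,  0.        ,  0.        ,  0.        ,  0.        ]), 'extrinsics': array([[ 0.00180719, -0.98701082,  0.16064366,  0.41654435],
       [-0.99966149,  0.00238634,  0.02590782, -0.02537249],
       [-0.02595464, -0.1606361 , -0.98667239,  1.21874293],
       [ 0.        ,  0.        ,  0.        ,  1.        ]])}
side {'vfov': 44.80394930312684, 'cx': 320.1224999971266, 'cy': 193.57396443303017, 'D': array([-0.10328516,  0.        ,  0.        ,  0.        ,  0.        ]), 'extrinsics': array([[ 0.99968882,  0.01897659, -0.01619132,  0.62878534],
       [ 0.02465931, -0.8497802 ,  0.5265601 , -0.75453376],
       [-0.00376675, -0.52679551, -0.84998371,  1.34255902],
       [ 0.        ,  0.        ,  0.        ,  1.        ]])}
{'time_s': 0.1, 'joints': array([ 1.08399646e+00,  2.87092264e-01,  1.57802998e+00,  5.16213570e-05,
        1.27862163e+00, -1.50012052e-01]), 'joint_velocities': array([-1.75237223e-03, -2.47523435e-03, -1.72681689e-03,  1.90269078e-03,
       -4.26853040e-05, -1.80895182e-04]), 'joint_efforts': array([ 1.32194466e-03, -4.07302022e+01, -2.93698543e+01, -1.57709069e-04,
        3.42416351e-03, -4.19417844e-06]), 'tool_pos': array([0.2227622 , 0.63658922, 0.24707568]), 'eef_rot': array([-3.13947298e+00, -3.70345988e-04,  2.80478952e+00]), 'ft_force': array([ 1.33716038, -0.62813567,  0.49394053]), 'wrist_torque': array([ 0.01842399,  0.03842282, -0.01144253]), 'grip_force': 0.0, 'width': 0.0853470990011653}
```
View pics/top0.png

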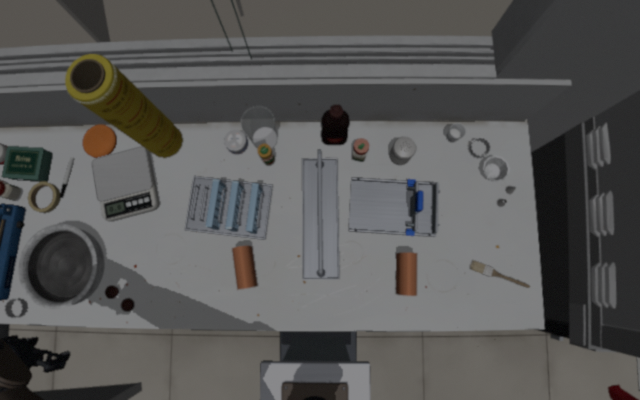

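View pics/side0.png

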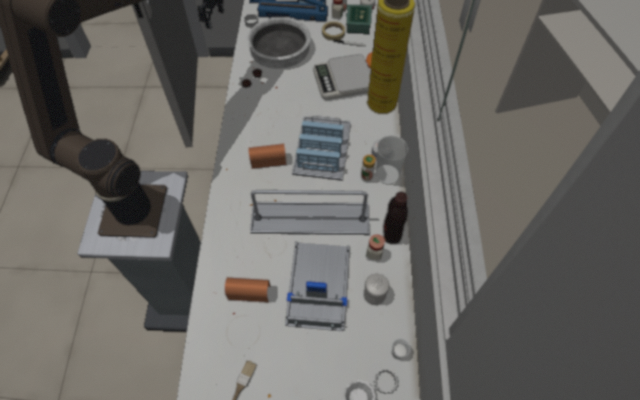

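```bash
cat > h.py <<'E'
import numpy as np, cv2
from bench import bot
def cal(n):
    c=bot.get_calibration(n); f=200/np.tan(np.radians(c['vfov'])/2)
    return np.array([[f,0,c['cx']],[0,f,c['cy']],[0,0,1]]),c['D'],c['extrinsics']
def ray(n,uv):
    K,D,T=cal(n); p=cv2.undistortPoints(np.float64(uv).reshape(-1,1,2),K,D).reshape(-1,2)
    return T[:3,3],np.c_[p,np.ones(len(p))]@T[:3,:3].T
def onz(n,uv,z):
    o,d=ray(n,uv); return o+d*((z-o[2])/d[:,2])[:,None]
def proj(n,P):
    K,D,T=cal(n); R=T[:3,:3].T
    return cv2.projectPoints(np.float64(P).reshape(-1,1,3),cv2.Rodrigues(R)[0],-R@T[:3,3],K,D)[0].reshape(-1,2)
def snap(n,name,box=None,k=1):
    im=bot.read_camera(n)[:,:,::-1].copy()
    save(im,name,box,k); return im
def save(im,name,box=None,k=1):
    if box: x0,y0,x1,y1=box; im=im[y0:y1,x0:x1]
    cv2.imwrite(f"pics/{name}.png",cv2.resize(im,None,fx=k,fy=k,interpolation=cv2.INTER_CUBIC))
def blobs(im,lo,hi,minA=60):
    m=cv2.inRange(cv2.cvtColor(im,cv2.COLOR_BGR2HSV),np.array(lo),np.array(hi))
    cs=cv2.findContours(m,cv2.RETR_EXTERNAL,cv2.CHAIN_APPROX_NONE)[0]
    return [c for c in cs if cv2.contourArea(c)>minA]
E
python3 - <<'E'
from h import *
im=cv2.imread("pics/top0.png"); s=cv2.imread("pics/side0.png")
save(im,"topz",(170,130,450,310),2.85)
save(s,"sidez",(220,110,400,340),2.6)
for n,i in(("top",im),("side",s)):
  for nm,lo,hi in(("cop",(3,110,60),(15,255,255)),("blue",(108,140,60),(125,255,255)),("pale",(90,35,90),(108,130,255))):
    for c in blobs(i,lo,hi,25):
        r=cv2.minAreaRect(c); print(n,nm,np.round(r[0],1),np.round(r[1],1),round(r[2],1),cv2.contourArea(c))
E
```

```text
top cop [407.  273.5] [41. 16.] 90.0 607.0
top cop [243.2 266.6] [40.9 16.3] 81.9 599.0
top cop [ 98.9 140.1] [31.  33.2] 71.6 795.5
top blue [409.5 231.5] [5. 7.] 90.0 31.5
top blue [419.5 201. ] [20.  5.] 90.0 80.0
top blue [411. 183.] [6. 6.] 90.0 32.5
top pale [252.6 207.1] [ 9.  48.9] 7.5 316.0
top pale [231.7 204.4] [ 7.3 48.3] 8.4 287.0
top pale [212.1 202.8] [ 7.1 48.8] 9.5 290.0
side cop [246.6 289.2] [42.1 20. ] 3.6 748.0
side cop [266.9 155.7] [19.2 34.4] 83.3 593.0
side cop [368.3  59.3] [ 4.4 13.1] 6.3 31.5
side blue [316.  285.4] [18.2  6.2] 3.6 86.0
side pale [315.  166.9] [20.4  3.8] 6.3 44.5
side pale [319.5 144.6] [44.1 22.7] 5.2 814.5
side pale [322.2 125. ] [40.5  6. ] 6.0 193.0
```

View pics/topz.png

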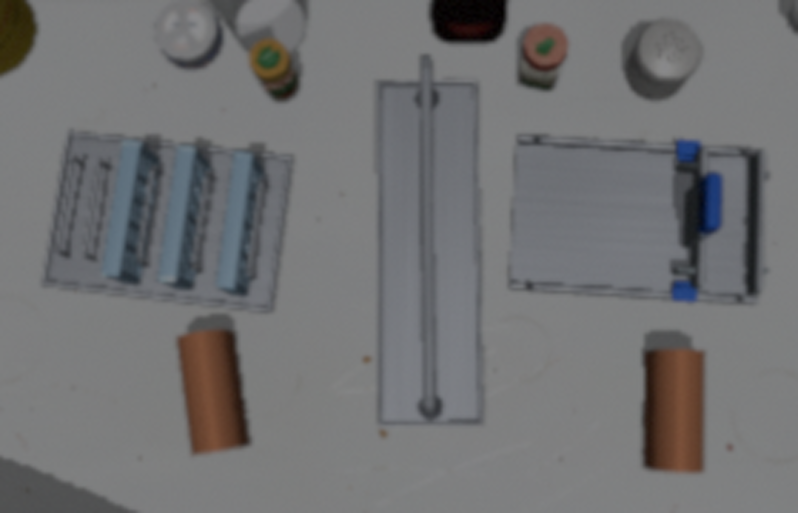

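View pics/sidez.png

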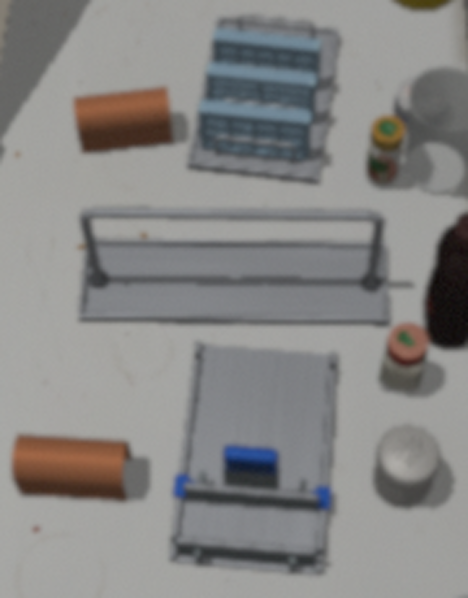

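```bash
python3 - <<'E'
from h import *
np.set_printoptions(precision=4,suppress=True)
c=lambda *p:[(170+x/2.85,130+y/2.85) for x,y in p]
cs=lambda *p:[(220+x/2.6,110+y/2.6) for x,y in p]
print("bar top",onz("top",c((426,80),(431,400)),.16))
print("bar side",onz("side",cs((84,214),(382,217)),.16))
print("tray",onz("top",c((377,83),(477,82),(482,422),(380,423)),.004))
print("file",onz("top",c((516,136),(762,150),(757,300),(510,290)),.012))
print("rack",onz("top",c((72,130),(294,155),(272,310),(43,285)),.008))
print("grip",onz("top",[(419.5,201)],.14),onz("side",[(316,285.4)],.132))
print("stop blue",onz("top",c((687,150),(684,291)),.02),onz("side",cs((181,486),(323,496)),.02))
print("wall dark band",onz("top",c((755,152),(754,294)),.03), onz("side",cs((175,548),(327,560)),.055))
im=cv2.imread("pics/top0.png")
for n,lo,hi,z in(("cop",(3,110,60),(15,255,255),.05),("pale",(90,35,90),(108,130,255),.093)):
  for b in blobs(im,lo,hi,100):
    r=cv2.minAreaRect(b);bx=cv2.boxPoints(r);P=onz("top",bx,z);C=P.mean(0)
    print(n,C,P[:,:2].tolist())
g=cv2.cvtColor(im,cv2.COLOR_BGR2GRAY)
print(g[215,385:450], g[180,240:262])
for y in (190,205,220):
  for x in range(205,262): print(g[y,x],end=' ')
  print()
E
```

```text
bar top [[ 0.7163 -0.0154  0.16  ]
 [ 0.416  -0.0197  0.16  ]]
bar side [[ 0.4109 -0.022   0.16  ]
 [ 0.7405 -0.0186  0.16  ]]
tray [[ 0.7574  0.0395  0.004 ]
 [ 0.7579 -0.0695  0.004 ]
 [ 0.3933 -0.0719  0.004 ]
 [ 0.3921  0.0342  0.004 ]]
file [[ 0.6956 -0.1105  0.012 ]
 [ 0.6797 -0.3737  0.012 ]
 [ 0.519  -0.3608  0.012 ]
 [ 0.5302 -0.1019  0.012 ]]
rack [[0.7058 0.3731 0.008 ]
 [0.6766 0.1284 0.008 ]
 [0.5095 0.1488 0.008 ]
 [0.5357 0.3964 0.008 ]]
grip [[ 0.6011 -0.2857  0.14  ]] [[ 0.6019 -0.2895  0.132 ]]
stop blue [[ 0.6781 -0.2913  0.02  ]
 [ 0.528  -0.2827  0.02  ]] [[ 0.5253 -0.2832  0.02  ]
 [ 0.6807 -0.2909  0.02  ]]
wall dark band [[ 0.6736 -0.3609  0.03  ]
 [ 0.5237 -0.353   0.03  ]] [[ 0.5255 -0.3634  0.055 ]
 [ 0.6835 -0.3724  0.055 ]]
cop [ 0.4072 -0.2638  0.05  ] [[0.4651281907849679, -0.24256020225003322], [0.4649815145666699, -0.2885971278487865], [0.3492117158594372, -0.28481417172337853], [0.3493882417173117, -0.2394008303783505]]
cop [0.4262 0.206  0.05  ] [[0.480634596183675, 0.23943158747815993], [0.4874381157382691, 0.19239967372587868], [0.3718293946433784
[... 1113 characters left out ...]
7 127 127] [ 80  82  84  88 104 116 119 122 123 126 127 126 126 126 126 125 123 111
 100  97  96  97]
95 94 86 95 102 103 102 106 108 108 110 105 91 68 67 71 74 83 86 66 52 62 87 104 108 106 107 107 109 110 110 102 82 68 71 74 68 70 71 74 93 105 109 108 107 102 104 108 109 111 111 108 93 78 68 56 53 
84 90 104 108 107 108 109 111 111 104 85 70 66 63 72 85 91 76 71 90 105 109 104 101 107 109 110 113 112 99 74 56 56 68 81 87 87 86 96 107 110 110 108 105 105 109 111 111 114 110 94 78 69 69 87 86 81 
104 102 109 110 113 114 112 97 74 67 66 69 71 75 77 70 77 92 107 110 106 105 110 111 113 115 114 99 80 69 64 72 88 90 78 80 98 110 114 114 112 104 104 110 112 114 116 113 95 72 57 60 86 86 80 96 109
```

Units first: shifts go in shares of 50 mm. So -0.039 m is -0.78, -0.03 m is -0.6.

```bash
cat > to.py <<'E'
import sys
from h import *
from scipy.spatial.transform import Rotation as Ro
# usage: to.py x y z yaw  -> delta in tool axes after turn done
x,y,z,ps=map(float,sys.argv[1:5]); o=bot.get_obs(); p=o['tool_pos']
yaw=o['eef_rot'][2]; t=-((ps-yaw+np.pi)%(2*np.pi)-np.pi)
ax=np.array([[np.cos(yaw),np.sin(yaw)],[np.sin(yaw),-np.cos(yaw)]]); d=ax@[x-p[0],y-p[1]]
ax2=np.array([[np.cos(ps),np.sin(ps)],[np.sin(ps),-np.cos(ps)]]); d2=ax2@[x-p[0],y-p[1]]
print("t%.1f now axes dx %.4f dy %.4f dz %.4f turn %.3f | after turn dx %.4f dy %.4f"%(o['time_s'],*d,p[2]-z,t,*d2), p.round(4),o['eef_rot'].round(3))
E
```

Call:
run_rows --pt "0 0 0 -0.1425" --pt "0 0 0 -0.1425" --pt "-0.6 -0.78 0 0" --pt "-0.6 -0.78 0 0" --pt "-0.6 -0.78 0 0" --pt "-0.6 -0.78 0 0" --pt "-0.6 -0.78 0 0" --pt "-0.6 -0.78 0 0" --pt "-0.6 -0.78 0 0" --pt "-0.6 -0.78 0 0"

```text
time_s: 1.1
tool_pos: [0.447, 0.3112, 0.248]
eef_rot: [-3.141, -0.0, 3.09]
ft_force: [0.5, 0.3, 0.7]
width: 0.0854
grip_force: 0.0
```

Call:
run_rows --pt "-0.6 -0.78 0 0" --pt "-0.6 -0.78 0 0" --pt "0 -0.9 0 0" --pt "0 -0.9 0 0" --pt "0 -0.9 0 0" --pt "0 -0.9 0 0" --pt "0 -0.9 0 0" --pt "0 -0.9 0 0" --pt "0 -0.9 0 0" --pt "0 -0.9 0 0" --pt "0 0 0 0" --pt "0 0 0 0" --jaw 0.05

```text
time_s: 2.3
tool_pos: [0.4834, -0.128, 0.2478]
eef_rot: [3.141, -0.001, 3.087]
ft_force: [0.4, 0.8, 0.7]
width: 0.0495
grip_force: 0.0
```

```bash
python3 to.py .6015 -.2875 .125 3.09
python3 -c "
from h import *
print(onz('top',[(430.5,215),(435.5,215),(430.5,185)],.006),onz('top',[(430.5,215),(435.5,215)],.055))"
```

```text
t2.3 now axes dx -0.1266 dy -0.1528 dz 0.1228 turn -0.003 | after turn dx -0.1262 dy -0.1532 [ 0.4834 -0.128   0.2478] [ 3.141e+00 -1.000e-03  3.087e+00]
[[ 0.58096719 -0.34968103  0.006     ]
 [ 0.58092421 -0.36488043  0.006     ]
 [ 0.67361883 -0.35388761  0.006     ]] [[ 0.5743238  -0.33657758  0.055     ]
 [ 0.57428256 -0.35116286  0.055     ]]
```

Call:
run_rows --pt "-0.64 -0.76 0 0" --pt "-0.64 -0.76 0 0" --pt "-0.62 -0.76 0 0" --pt "-0.62 -0.78 0 0" --pt "0 0 0.8 0" --pt "0 0 0.8 0" --pt "0 0 0.6 0" --pt "0 0 0.26 0" --pt "0 0 0 0"

```text
time_s: 3.2
tool_pos: [0.6009, -0.2843, 0.1225]
eef_rot: [3.139, -0.005, 3.092]
ft_force: [-0.2, 0.5, 0.0]
width: 0.0501
grip_force: 0.0
```

```bash
python3 to.py .6015 -.2875 .123 3.09
python3 - <<'E'
from h import *
snap("side","s1",(200,110,420,350),2.5)
E
```

```text
t3.2 now axes dx -0.0008 dy -0.0032 dz -0.0005 turn 0.002 | after turn dx -0.0008 dy -0.0032 [ 0.6009 -0.2843  0.1225] [ 3.139 -0.005  3.092]
```

View pics/s1.png

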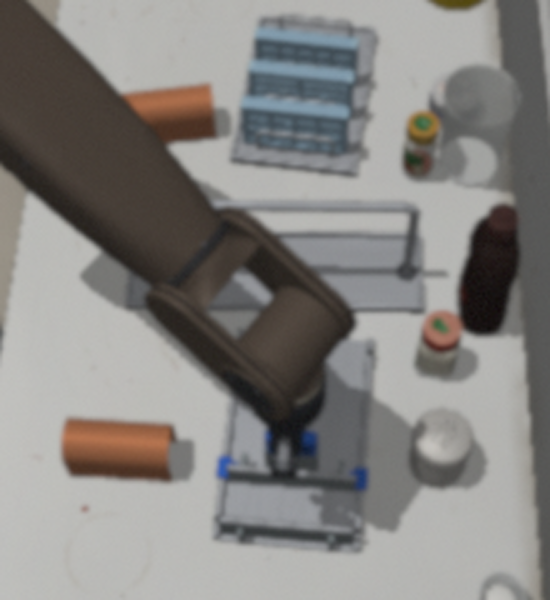

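The side view shows the fingers straddling the blue grip (crop ~290,440), with the stop plate just in front of it. I'll close and slide the stop back.

Call:
run_rows --pt "0 0 0 0" --pt "0 0 0 0" --pt "0 0 0 0" --pt "0 0 0 0" --pt "0 0 0 0" --pt "0 0 0 0" --jaw 0.0

```text
time_s: 3.85
tool_pos: [0.603, -0.2875, 0.1282]
eef_rot: [-3.14, 0.004, 3.088]
ft_force: [-0.6, 1.0, 6.2]
width: 0.0156
grip_force: 60.2
```

```bash
python3 to.py .6015 -.2875 .123 3.09
```

```text
t3.9 now axes dx 0.0015 dy -0.0001 dz 0.0052 turn -0.002 | after turn dx 0.0015 dy -0.0001 [ 0.603  -0.2875  0.1282] [-3.14   0.004  3.088]
```

Call:
run_rows --pt "0 0.2 0 0" --pt "0 0.4 0 0" --pt "0 0.4 0 0" --pt "0 0.4 0 0" --pt "0 0.4 0 0" --pt "0 0.2 0 0" --pt "0 0 0 0" --pt "0 0 0 0"

```text
time_s: 4.65
tool_pos: [0.6095, -0.1859, 0.1282]
eef_rot: [-3.142, 0.007, 3.089]
ft_force: [3.7, 2.1, 6.3]
width: 0.0153
grip_force: 60.4
```

```bash
python3 to.py .6015 -.2875 .123 3.09
```

```text
t4.7 now axes dx 0.0027 dy -0.1019 dz 0.0052 turn -0.001 | after turn dx 0.0028 dy -0.1019 [ 0.6095 -0.1859  0.1282] [-3.142  0.007  3.089]
```

Call:
run_rows --pt "0 0 0 0" --pt "0 0 0 0" --pt "0 0 -0.4 0" --pt "0 0 -0.8 0" --pt "0 0 -0.8 0" --pt "0 0.6 -0.6 0" --pt "0 0.8 0 0" --pt "0 0.9 0 0.07" --pt "0 0.9 0 0" --pt "0 0.9 0 0" --pt "0 0.9 0 0" --pt "0 0.9 0 0" --jaw 0.045

```text
time_s: 5.85
tool_pos: [0.6338, 0.1082, 0.2539]
eef_rot: [-3.141, -0.003, 3.02]
ft_force: [1.0, 0.4, -0.8]
width: 0.0452
grip_force: 0.0
```

Call:
run_rows --pt "0 0.6 0 0" --pt "0 0.6 0 0" --pt "0 0 0 0" --pt "0 0 0 0"

```text
time_s: 6.25
tool_pos: [0.6412, 0.1664, 0.2539]
eef_rot: [-3.14, -0.003, 3.021]
ft_force: [-0.3, -0.4, 0.3]
width: 0.045
grip_force: 0.0
```

```bash
python3 to.py .5953 .1751 .078 3.024
python3 - <<'E'
from h import *
im=snap("top","t1")
g=cv2.cvtColor(im,cv2.COLOR_BGR2GRAY); b=blobs(im,(108,140,60),(125,255,255),15)
for c in b:
    r=cv2.minAreaRect(c); print(np.round(r[0],1),onz("top",[r[0]],.143).round(4),onz("top",[r[0]],.02).round(4))
E
```

```text
t6.2 now axes dx 0.0466 dy 0.0031 dz 0.1759 turn -0.003 | after turn dx 0.0466 dy 0.0033 [0.6412 0.1664 0.2539] [-3.140e+00 -3.000e-03  3.021e+00]
[375.5 229.5] [[ 0.5238 -0.1645  0.143 ]] [[ 0.536  -0.1804  0.02  ]]
[381.5 198.5] [[ 0.6077 -0.1825  0.143 ]] [[ 0.6295 -0.2005  0.02  ]]
[377. 181.] [[ 0.656  -0.1716  0.143 ]] [[ 0.6834 -0.1883  0.02  ]]
```

Call:
run_rows --pt "0.466 0.032 0 0" --pt "0.466 0.032 0 0" --pt "0 0 0.8 0" --pt "0 0 0.8 0" --pt "0 0 0.8 0" --pt "0 0 0.6 0" --pt "0 0 0.4 0" --pt "0 0 0.12 0" --pt "0 0 0 0"

```text
time_s: 7.2
tool_pos: [0.5956, 0.1738, 0.0784]
eef_rot: [-3.141, -0.002, 3.018]
ft_force: [0.8, 0.2, -0.7]
width: 0.0454
grip_force: 0.0
```

```bash
python3 to.py .5953 .1751 .078 3.024
```

```text
t7.2 now axes dx 0.0004 dy 0.0013 dz 0.0004 turn -0.006 | after turn dx 0.0004 dy 0.0013 [0.5956 0.1738 0.0784] [-3.141e+00 -2.000e-03  3.018e+00]
```

Call:
run_rows --pt "0 0 0 0" --pt "0 0 0 0" --pt "0 0 0 0" --pt "0 0 0 0" --pt "0 0 0 0" --jaw 0.0

```text
time_s: 7.7
tool_pos: [0.5976, 0.1751, 0.0815]
eef_rot: [3.141, 0.004, 3.02]
ft_force: [0.1, -1.7, 5.6]
width: 0.0189
grip_force: 59.7
```

```bash
python3 to.py .5953 .1751 .078 3.024
```

```text
t7.7 now axes dx 0.0023 dy -0.0003 dz 0.0035 turn -0.004 | after turn dx 0.0023 dy -0.0002 [0.5976 0.1751 0.0815] [3.141 0.004 3.02 ]
```

Call:
run_rows --pt "0 0 -0.2 0" --pt "0 0 -0.6 0" --pt "0 0 -0.8 0" --pt "0 0 -0.8 0" --pt "0 0 -0.8 0" --pt "0 0 -0.6 0" --pt "0 -0.4 0 -0.07" --pt "0 -0.8 0 0" --pt "0 -0.8 0 0" --pt "0 -0.8 0 0" --pt "0 -0.8 0 0" --pt "0 -0.8 0 0"

```text
time_s: 8.9
tool_pos: [0.5823, -0.0457, 0.2687]
eef_rot: [3.141, -0.002, 3.09]
ft_force: [-0.2, -0.4, -1.2]
width: 0.0191
grip_force: 59.5
```

Call:
run_rows --pt "0 -0.8 0 0" --pt "0 -0.8 0 0" --pt "0 -0.8 0 0" --pt "0 -0.8 0 0" --pt "0 -0.8 0 0" --pt "0 -0.8 0 0" --pt "0 -0.6 0 0" --pt "0 -0.4 0 0" --pt "0 0 0 0" --pt "0 0 0 0"

```text
time_s: 9.9
tool_pos: [0.5681, -0.3335, 0.2687]
eef_rot: [3.14, -0.001, 3.09]
ft_force: [-0.1, 0.4, -1.4]
width: 0.0191
grip_force: 59.6
```

```bash
python3 to.py .600 -.338 .0795 3.089
python3 - <<'E'
from h import *
im=snap("side","s2",(220,150,420,350),3)
for c in blobs(im,(85,25,70),(112,140,255),40):
    r=cv2.boundingRect(c); print(r,cv2.contourArea(c))
E
```

```text
t9.9 now axes dx -0.0321 dy -0.0028 dz 0.1892 turn 0.001 | after turn dx -0.0321 dy -0.0028 [ 0.5681 -0.3335  0.2687] [ 3.14e+00 -1.00e-03  3.09e+00]
(302, 277, 27, 21) 438.5
(269, 274, 26, 21) 380.0
(299, 120, 45, 38) 1331.0
(250, 0, 78, 18) 674.0
```

View pics/s2.png

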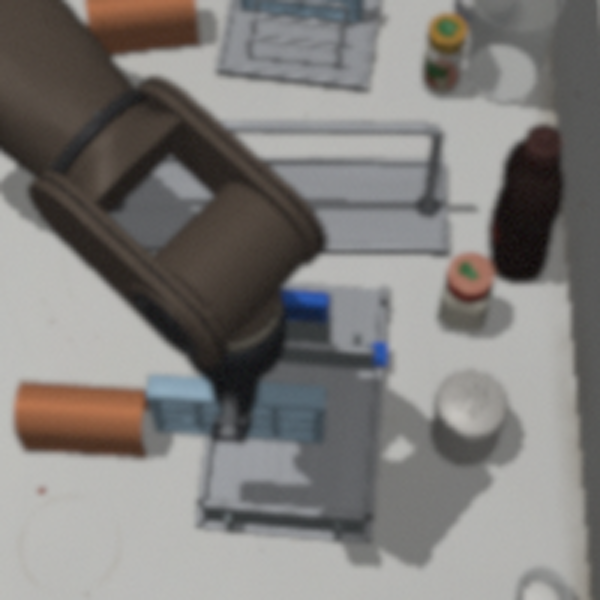

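The mould hangs level in the gripper (crop 147–328, rows 375–440). Check its centring along x against the TCP.

```bash
python3 - <<'E'
from h import *
def ony(n,uv,y):
    o,d=ray(n,uv); return (o+d*((y-o[1])/d[:,1])[:,None]).round(4)
# ends on the front face; z is a check
print(ony("side",[(220+149/3,150+377/3),(220+152/3,150+428/3)],-.340), ony("side",[(220+327/3,150+386/3),(220+325/3,150+440/3)],-.347))
im=cv2.imread("pics/s2.png")
m=cv2.inRange(cv2.cvtColor(im,cv2.COLOR_BGR2HSV),(85,40,70),(115,200,255))
for r in range(385,436,10):
    w=np.where(m[r,130:340])[0]; print(r,w.min()+130,w.max()+130)
E
```

```text
[[ 0.5006 -0.34    0.3171]
 [ 0.4927 -0.34    0.2067]] [[ 0.6347 -0.347   0.3248]
 [ 0.6345 -0.347   0.2074]]
385 149 306
395 148 325
405 152 323
415 154 323
425 157 322
435 247 321
```

```bash
python3 to.py .6045 -.3355 .0825 3.089
```

```text
t9.9 now axes dx -0.0362 dy -0.0007 dz 0.1864 turn 0.002 | after turn dx -0.0362 dy -0.0006 [ 0.5684 -0.3329  0.2689] [ 3.140e+00 -1.000e-03  3.091e+00]
```

Call:
run_rows --pt "-0.364 0 0 0" --pt "-0.364 0 0 0" --pt "0 0 0 0" --pt "0 0 0.6 0" --pt "0 0 0.8 0" --pt "0 0 0.8 0" --pt "0 0 0.8 0" --pt "0 0 0.4 0" --pt "0 0 0.2 0" --pt "0 0 0.12 0" --pt "0 0 0 0"

```text
time_s: 11.05
tool_pos: [0.605, -0.3358, 0.0839]
eef_rot: [-3.141, 0.0, 3.09]
ft_force: [0.2, -0.3, -0.5]
width: 0.0189
grip_force: 59.5
```

```bash
python3 to.py .6045 -.3355 .0795 3.089
```

```text
t11.1 now axes dx 0.0005 dy 0.0003 dz 0.0044 turn 0.001 | after turn dx 0.0005 dy 0.0003 [ 0.605  -0.3358  0.0839] [-3.141  0.     3.09 ]
```

Converted, 0.003 m is 0.06.

Call:
run_rows --pt "0 0 0.06 0" --pt "0 0 0 0" --pt "0 0 0 0"

```text
time_s: 11.35
tool_pos: [0.6052, -0.3365, 0.0815]
eef_rot: [-3.141, 0.001, 3.09]
ft_force: [-0.6, -0.9, -1.3]
width: 0.019
grip_force: 59.5
```

Call:
run_rows --pt "0 0 0.03 0" --pt "0 0 0 0" --pt "0 0 0 0"

```text
time_s: 11.65
tool_pos: [0.605, -0.3364, 0.0796]
eef_rot: [-3.141, 0.001, 3.09]
ft_force: [-0.8, 0.1, 0.8]
width: 0.0191
grip_force: 59.7
```

Call:
run_rows --pt "0 0 0 0" --pt "0 0 0 0" --pt "0 0 0 0" --pt "0 0 -0.2 0" --pt "0 0 -0.4 0" --pt "0 0 -0.8 0" --pt "0 0 -0.8 0" --pt "0 0 -0.8 0" --pt "0 0 -0.4 0" --pt "0 0.6 0 0.065" --pt "0 0.8 0 0" --pt "0 0.9 0 0" --jaw 0.029

```text
time_s: 12.85
tool_pos: [0.6161, -0.2214, 0.2501]
eef_rot: [-3.141, 0.002, 3.023]
ft_force: [-0.4, 0.0, -0.1]
width: 0.0291
grip_force: 0.0
```

Call:
run_rows --pt "0 0.9 0 0" --pt "0 0.9 0 0" --pt "0 0.9 0 0" --pt "0 0.9 0 0" --pt "0 0.9 0 0" --pt "0 0.9 0 0" --pt "0 0.9 0 0" --pt "0 0.9 0 0" --pt "0 0.9 0 0" --pt "0 0.6 0 0" --pt "0 0 0 0" --pt "0 0 0 0" --jaw 0.042

```text
time_s: 14.05
tool_pos: [0.6667, 0.2109, 0.2493]
eef_rot: [-3.141, 0.0, 3.026]
ft_force: [1.5, -0.1, -0.5]
width: 0.0421
grip_force: 0.0
```

```bash
python3 to.py .6012 .234 .078 3.024
python3 - <<'E'
from h import *
im=snap("top","t2",(340,150,460,260),5)
E
```

```text
t14.1 now axes dx 0.0677 dy 0.0155 dz 0.1713 turn 0.002 | after turn dx 0.0678 dy 0.0153 [0.6667 0.2109 0.2493] [-3.141  0.     3.026]
```

View pics/t2.png

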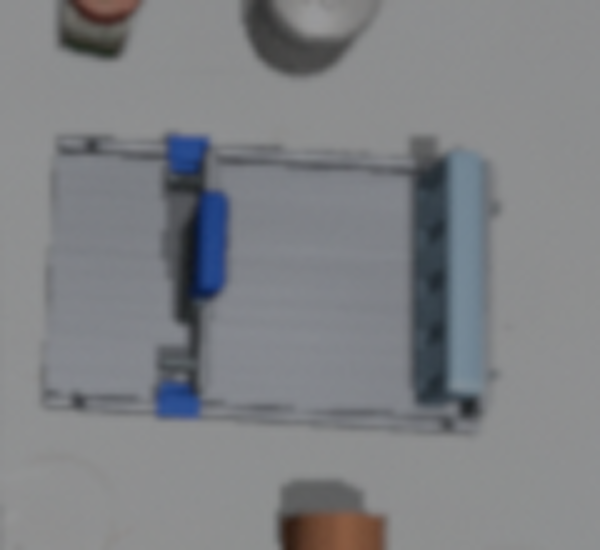

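Mould stands upright at the wall (crop x 415–485), between the rails; the stop is at crop x ~205. Next mould.

Call:
run_rows --pt "0.68 0.156 0 0" --pt "0.68 0.156 0 0" --pt "0 0 0.4 0" --pt "0 0 0.8 0" --pt "0 0 0.8 0" --pt "0 0 0.7 0" --pt "0 0 0.5 0" --pt "0 0 0.24 0" --pt "0 0 0 0"

```text
time_s: 15.0
tool_pos: [0.6001, 0.2322, 0.075]
eef_rot: [-3.14, -0.004, 3.023]
ft_force: [0.8, 0.3, 0.1]
width: 0.0421
grip_force: 0.0
```

```bash
python3 to.py .6012 .234 .078 3.024
```

```text
t15.0 now axes dx -0.0009 dy 0.0019 dz -0.0030 turn -0.001 | after turn dx -0.0009 dy 0.0019 [0.6001 0.2322 0.075 ] [-3.14  -0.004  3.023]
```

Call:
run_rows --pt "0 0 0 0" --pt "0 0 0 0" --pt "0 0 0 0" --pt "0 0 0 0" --pt "0 0 0 0" --jaw 0.0

```text
time_s: 15.5
tool_pos: [0.6027, 0.2339, 0.0792]
eef_rot: [3.141, 0.004, 3.025]
ft_force: [1.3, -1.0, 6.8]
width: 0.0192
grip_force: 60.1
```

```bash
python3 to.py .6012 .234 .078 3.024
```

```text
t15.5 now axes dx 0.0015 dy -0.0000 dz 0.0012 turn 0.001 | after turn dx 0.0015 dy -0.0000 [0.6027 0.2339 0.0792] [3.141 0.004 3.025]
```

Call:
run_rows --pt "0 0 -0.2 0" --pt "0 0 -0.6 0" --pt "0 0 -0.8 0" --pt "0 0 -0.8 0" --pt "0 0 -0.8 0" --pt "0 0 -0.6 0" --pt "0 -0.4 0 -0.065" --pt "0 -0.8 0 0" --pt "0 -0.8 0 0" --pt "0 -0.8 0 0" --pt "0 -0.8 0 0" --pt "0 -0.8 0 0"

```text
time_s: 16.7
tool_pos: [0.5873, 0.0132, 0.2662]
eef_rot: [3.141, -0.002, 3.09]
ft_force: [0.6, -0.6, -1.4]
width: 0.0192
grip_force: 59.0
```

Call:
run_rows --pt "0 -0.8 0 0" --pt "0 -0.8 0 0" --pt "0 -0.8 0 0" --pt "0 -0.8 0 0" --pt "0 -0.8 0 0" --pt "0 -0.8 0 0" --pt "-0.24 -0.6 0 0" --pt "-0.24 -0.4 0 0" --pt "0 -0.3 0 0" --pt "0 0 0 0" --pt "0 0 0 0"

```text
time_s: 17.8
tool_pos: [0.5961, -0.2908, 0.2663]
eef_rot: [3.14, -0.001, 3.09]
ft_force: [0.3, -0.3, -1.3]
width: 0.0188
grip_force: 59.2
```

```bash
python3 to.py .6042 -.290 .084 3.089
```

```text
t17.8 now axes dx -0.0081 dy 0.0012 dz 0.1823 turn 0.001 | after turn dx -0.0081 dy 0.0012 [ 0.5961 -0.2908  0.2663] [ 3.14e+00 -1.00e-03  3.09e+00]
```

Call:
run_rows --pt "-0.16 0.024 0 0" --pt "0 0 0 0" --pt "0 0 0.6 0" --pt "0 0 0.8 0" --pt "0 0 0.8 0" --pt "0 0 0.8 0" --pt "0 0 0.4 0" --pt "0 0 0.24 0" --pt "0 0 0 0" --pt "0 0 0.06 0" --pt "0 0 0 0" --pt "0 0 0 0"

```text
time_s: 19.0
tool_pos: [0.6056, -0.2914, 0.0837]
eef_rot: [-3.14, 0.003, 3.09]
ft_force: [-0.1, -0.7, -2.4]
width: 0.0188
grip_force: 59.1
```

Call:
run_rows --pt "0 0 0.03 0" --pt "0 0 0 0" --pt "0 0 0 0"

```text
time_s: 19.3
tool_pos: [0.6046, -0.2909, 0.0805]
eef_rot: [-3.141, 0.0, 3.09]
ft_force: [-0.1, 0.5, -2.2]
width: 0.0191
grip_force: 59.1
```

Call:
run_rows --pt "0 0 0.04 0" --pt "0 0 0 0" --pt "0 0 0 0"

```text
time_s: 19.6
tool_pos: [0.6045, -0.2908, 0.0781]
eef_rot: [3.141, -0.0, 3.09]
ft_force: [0.1, 0.4, -1.9]
width: 0.019
grip_force: 59.1
```

Call:
run_rows --pt "0 0 0.02 0" --pt "0 0 0 0" --pt "0 0 0 0"

```text
time_s: 19.9
tool_pos: [0.6048, -0.291, 0.0774]
eef_rot: [-3.141, 0.0, 3.09]
ft_force: [0.0, -0.2, -1.5]
width: 0.0194
grip_force: 59.2
```

Call:
run_rows --pt "0 0 0.02 0" --pt "0 0 0 0" --pt "0 0 0 0"

```text
time_s: 20.2
tool_pos: [0.6047, -0.291, 0.0773]
eef_rot: [-3.141, -0.0, 3.09]
ft_force: [-3.7, 1.0, 5.5]
width: 0.0193
grip_force: 59.9
```

Call:
run_rows --pt "0 0 0 0" --pt "0 0 0 0" --pt "0 0 0 0" --pt "0 0 -0.2 0" --pt "0 0 -0.4 0" --pt "0 0 -0.8 0" --pt "0 0 -0.8 0" --pt "0 0 -0.8 0" --pt "0 0 -0.4 0" --pt "0 0.6 0 0.065" --pt "0 0.8 0 0" --pt "0 0.9 0 0" --jaw 0.028

```text
time_s: 21.4
tool_pos: [0.6162, -0.1763, 0.2475]
eef_rot: [-3.141, 0.002, 3.023]
ft_force: [1.5, 0.5, -0.0]
width: 0.0281
grip_force: 0.0
```

Call:
run_rows --pt "0 0.9 0 0" --pt "0 0.9 0 0" --pt "0 0.9 0 0" --pt "0 0.9 0 0" --pt "0 0.9 0 0" --pt "0 0.9 0 0" --pt "0 0.9 0 0" --pt "0 0.9 0 0" --pt "0 0.9 0 0" --pt "0.4 0.6 0 0" --pt "0.6 0 0 0" --pt "0 0 0 0" --jaw 0.042

```text
time_s: 22.6
tool_pos: [0.6142, 0.2634, 0.2462]
eef_rot: [-3.141, -0.002, 3.028]
ft_force: [0.6, -0.7, -0.8]
width: 0.0418
grip_force: 0.0
```

```bash
python3 to.py .6062 .291 .078 3.024
python3 - <<'E'
from h import *
im=snap("top","t3",(340,150,460,260),5)
E
```

```text
t22.6 now axes dx 0.0110 dy 0.0265 dz 0.1682 turn 0.004 | after turn dx 0.0112 dy 0.0265 [0.6142 0.2634 0.2462] [-3.141e+00 -2.000e-03  3.028e+00]
```

View pics/t3.png

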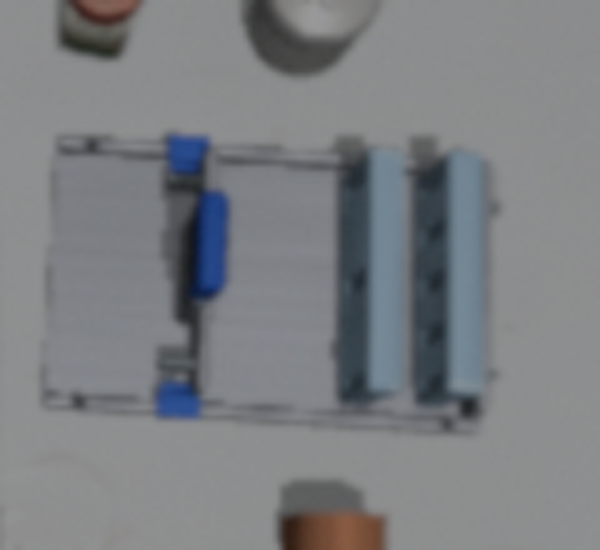

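Two moulds stand upright and parallel (crop x 340–400 and 415–485). Third.

Call:
run_rows --pt "0.22 0.55 0 0" --pt "0 0 0 0" --pt "0 0 0.6 0" --pt "0 0 0.8 0" --pt "0 0 0.8 0" --pt "0 0 0.7 0" --pt "0 0 0.3 0" --pt "0 0 0.1 0" --pt "0 0 0 0"

```text
time_s: 23.55
tool_pos: [0.6105, 0.2896, 0.0821]
eef_rot: [3.141, 0.001, 3.024]
ft_force: [0.0, 0.4, 1.1]
width: 0.042
grip_force: 0.0
```

```bash
python3 to.py .6062 .291 .078 3.024
```

```text
t23.6 now axes dx 0.0044 dy 0.0009 dz 0.0041 turn 0.000 | after turn dx 0.0044 dy 0.0009 [0.6105 0.2896 0.0821] [3.141e+00 1.000e-03 3.024e+00]
```

Call:
run_rows --pt "0 0 0 0" --pt "0 0 0 0" --pt "0 0 0 0" --pt "0 0 0 0" --pt "0 0 0 0" --jaw 0.0

```text
time_s: 24.05
tool_pos: [0.6113, 0.2906, 0.0843]
eef_rot: [3.139, 0.005, 3.025]
ft_force: [0.7, 0.7, 6.0]
width: 0.0193
grip_force: 60.7
```

```bash
python3 to.py .6062 .291 .078 3.024
```

```text
t24.1 now axes dx 0.0051 dy -0.0002 dz 0.0063 turn 0.001 | after turn dx 0.0051 dy -0.0002 [0.6113 0.2906 0.0843] [3.139 0.005 3.025]
```

Call:
run_rows --pt "0 0 -0.2 0" --pt "0 0 -0.6 0" --pt "0 0 -0.8 0" --pt "0 0 -0.8 0" --pt "0 0 -0.8 0" --pt "0 0 -0.6 0" --pt "0 -0.4 0 -0.065" --pt "0 -0.8 0 0" --pt "0 -0.8 0 0" --pt "0 -0.8 0 0" --pt "0 -0.8 0 0" --pt "0 -0.8 0 0"

```text
time_s: 25.25
tool_pos: [0.5955, 0.0689, 0.2706]
eef_rot: [-3.141, -0.002, 3.09]
ft_force: [0.0, -0.9, -3.1]
width: 0.0192
grip_force: 60.2
```

Call:
run_rows --pt "0 -0.8 0 0" --pt "0 -0.8 0 0" --pt "0 -0.8 0 0" --pt "0 -0.8 0 0" --pt "0 -0.8 0 0" --pt "0 -0.8 0 0" --pt "-0.24 -0.6 0 0" --pt "-0.24 -0.4 0 0" --pt "0 -0.3 0 0" --pt "0 0 0 0" --pt "0 0 0 0"

```text
time_s: 26.35
tool_pos: [0.6043, -0.2347, 0.2708]
eef_rot: [3.14, -0.002, 3.09]
ft_force: [-0.0, 0.7, -2.5]
width: 0.019
grip_force: 60.3
```

```bash
python3 to.py .607 -.246 .084 3.089
```

```text
t26.4 now axes dx -0.0033 dy -0.0111 dz 0.1868 turn 0.001 | after turn dx -0.0033 dy -0.0111 [ 0.6043 -0.2347  0.2708] [ 3.14e+00 -2.00e-03  3.09e+00]
```

Call:
run_rows --pt "-0.12 -0.22 0 0" --pt "0 0 0 0" --pt "0 0 0.6 0" --pt "0 0 0.8 0" --pt "0 0 0.8 0" --pt "0 0 0.8 0" --pt "0 0 0.4 0" --pt "0 0 0.24 0" --pt "0 0 0 0" --pt "0 0 0.06 0" --pt "0 0 0 0" --pt "0 0 0 0"

```text
time_s: 27.55
tool_pos: [0.6111, -0.247, 0.0878]
eef_rot: [-3.141, 0.002, 3.09]
ft_force: [-0.3, -0.1, -1.1]
width: 0.0189
grip_force: 60.1
```

Call:
run_rows --pt "0 0 0.03 0" --pt "0 0 0 0" --pt "0 0 0 0"

```text
time_s: 27.85
tool_pos: [0.6106, -0.247, 0.0853]
eef_rot: [-3.141, 0.001, 3.09]
ft_force: [0.0, -0.5, -2.0]
width: 0.019
grip_force: 60.1
```

```bash
python3 to.py .610 -.246 .0823 3.089
```

```text
t27.9 now axes dx 0.0007 dy 0.0010 dz 0.0030 turn 0.001 | after turn dx 0.0007 dy 0.0010 [ 0.6106 -0.247   0.0853] [-3.141e+00  1.000e-03  3.090e+00]
```

Call:
run_rows --pt "0 0 0.04 0" --pt "0 0 0 0" --pt "0 0 0 0"

```text
time_s: 28.15
tool_pos: [0.6108, -0.2474, 0.0832]
eef_rot: [-3.141, 0.001, 3.089]
ft_force: [1.4, -3.3, 0.1]
width: 0.0187
grip_force: 60.2
```

Call:
run_rows --pt "0 0 0.02 0" --pt "0 0 0 0" --pt "0 0 0 0"

```text
time_s: 28.45
tool_pos: [0.6106, -0.2472, 0.0823]
eef_rot: [-3.141, 0.001, 3.09]
ft_force: [-0.8, -3.0, 2.9]
width: 0.019
grip_force: 60.8
```

Call:
run_rows --pt "0 0 0 0" --pt "0 0 0 0" --pt "0 0 0 0" --pt "0 0 -0.2 0" --pt "0 0 -0.4 0" --pt "0 0 -0.8 0" --pt "0 0 -0.8 0" --pt "0 0.6 -0.2 0" --pt "0 0.62 0 0" --pt "0 0 0 0" --jaw 0.028

```text
time_s: 29.45
tool_pos: [0.6135, -0.182, 0.2025]
eef_rot: [3.14, -0.0, 3.094]
ft_force: [-1.1, -0.2, -0.5]
width: 0.028
grip_force: 0.0
```

```bash
python3 to.py .6085 -.186 .128 3.089
python3 - <<'E'
from h import *
im=snap("top","t4")
for c in blobs(im,(108,140,60),(125,255,255),15): print(cv2.boundingRect(c))
E
```

```text
t29.4 now axes dx 0.0048 dy -0.0043 dz 0.0745 turn 0.005 | after turn dx 0.0047 dy -0.0043 [ 0.6135 -0.182   0.2025] [ 3.14  -0.     3.094]
```

Units first: shifts go in shares of 50 mm. So 0.03 m is 0.6, 0.014 m is 0.28.

Call:
run_rows --pt "0.1 -0.08 0 0" --pt "0 0 0 0" --pt "0 0 0.6 0" --pt "0 0 0.6 0" --pt "0 0 0.28 0" --pt "0 0 0 0" --pt "0 0 0 0" --jaw 0.04

```text
time_s: 30.2
tool_pos: [0.6086, -0.1902, 0.1284]
eef_rot: [-3.141, 0.001, 3.089]
ft_force: [0.3, -0.7, 1.0]
width: 0.0401
grip_force: 0.0
```

Call:
run_rows --pt "0 0 0 0" --pt "0 0 0 0" --pt "0 0 0 0" --pt "0 0 0 0" --pt "0 0 0 0" --pt "0 0 0 0" --jaw 0.0

```text
time_s: 30.8
tool_pos: [0.6093, -0.1896, 0.1301]
eef_rot: [-3.142, 0.003, 3.088]
ft_force: [-1.3, 2.7, 5.8]
width: 0.0151
grip_force: 60.3
```

Call:
run_rows --pt "0 -0.2 0 0" --pt "0 -0.2 0 0" --pt "0 -0.2 0 0" --pt "0 -0.2 0 0" --pt "0 -0.2 0 0" --pt "0 -0.2 0 0" --pt "0 -0.2 0 0" --pt "0 0 0 0"

```text
time_s: 31.6
tool_pos: [0.6047, -0.2608, 0.1302]
eef_rot: [-3.141, 0.0, 3.088]
ft_force: [-5.3, 0.9, 6.7]
width: 0.015
grip_force: 60.4
```

```bash
python3 to.py .6015 -.2935 .128 3.089
```

```text
t31.6 now axes dx 0.0014 dy -0.0328 dz 0.0022 turn -0.001 | after turn dx 0.0015 dy -0.0328 [ 0.6047 -0.2608  0.1302] [-3.141  0.     3.088]
```

Call:
run_rows --pt "0 -0.12 0 0" --pt "0 -0.12 0 0" --pt "0 0 0 0"

```text
time_s: 31.9
tool_pos: [0.604, -0.2721, 0.1302]
eef_rot: [-3.141, -0.0, 3.088]
ft_force: [-4.3, 2.6, 7.2]
width: 0.015
grip_force: 60.5
```

Call:
run_rows --pt "0 -0.06 0 0" --pt "0 -0.06 0 0" --pt "0 0 0 0"

```text
time_s: 32.2
tool_pos: [0.6036, -0.2772, 0.1301]
eef_rot: [3.14, -0.001, 3.088]
ft_force: [-5.3, 3.9, 8.4]
width: 0.015
grip_force: 60.6
```

Call:
run_rows --pt "0 -0.04 0 0" --pt "0 0 0 0" --pt "0 0 0 0"

```text
time_s: 32.5
tool_pos: [0.6035, -0.2789, 0.1301]
eef_rot: [3.14, -0.001, 3.089]
ft_force: [-4.6, 5.5, 8.5]
width: 0.0151
grip_force: 60.6
```

```bash
python3 - <<'E'
from h import *
im=snap("side","s5",(270,220,360,340),5)
E
```

```text
(no output)
```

View pics/s5.png

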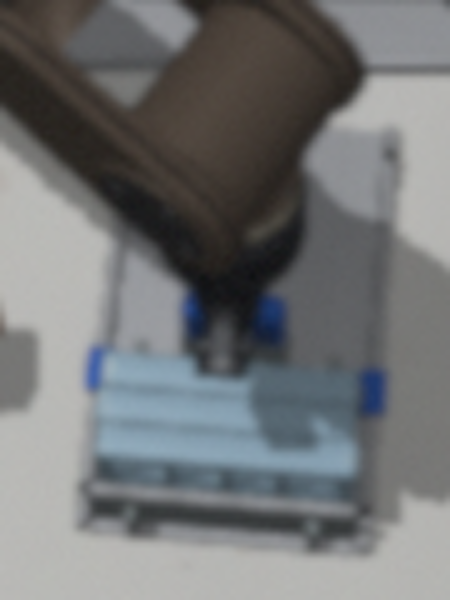

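Three moulds are face to face (crop rows 355–470), wall top at row ~487. I'll press on until the force rises.

Call:
run_rows --pt "0 -0.04 0 0" --pt "0 0 0 0" --pt "0 0 0 0"

```text
time_s: 32.85
tool_pos: [0.6034, -0.2808, 0.1301]
eef_rot: [3.14, -0.001, 3.089]
ft_force: [-6.2, 5.4, 8.1]
width: 0.0152
grip_force: 60.6
```

Call:
run_rows --pt "0 -0.04 0 0" --pt "0 0 0 0" --pt "0 0 0 0"

```text
time_s: 33.15
tool_pos: [0.6033, -0.2825, 0.1301]
eef_rot: [3.14, -0.001, 3.089]
ft_force: [-6.7, 7.0, 8.5]
width: 0.0154
grip_force: 60.7
```

Call:
run_rows --pt "0 -0.04 0 0" --pt "0 0 0 0" --pt "0 0 0 0"

```text
time_s: 33.45
tool_pos: [0.6033, -0.2825, 0.1301]
eef_rot: [3.136, -0.002, 3.089]
ft_force: [-6.0, 12.8, 10.6]
width: 0.0151
grip_force: 61.0
```

Call:
run_rows --pt "0 -0.04 0 0" --pt "0 0 0 0" --pt "0 0 0 0"

```text
time_s: 33.75
tool_pos: [0.6033, -0.2826, 0.1302]
eef_rot: [3.133, -0.003, 3.089]
ft_force: [-5.6, 17.5, 11.8]
width: 0.0151
grip_force: 61.5
```

Call:
run_rows --pt "0 0.04 0 0" --pt "0 0 0 0" --pt "0 0 0 0"

```text
time_s: 34.05
tool_pos: [0.6033, -0.2825, 0.1301]
eef_rot: [3.136, -0.002, 3.089]
ft_force: [-6.1, 12.0, 10.5]
width: 0.0151
grip_force: 61.0
```

Call:
run_rows --pt "0 0 0 0" --pt "0 0 0 0" --pt "0 0 0 0" --pt "0 0 -0.4 0" --pt "0 0 -0.8 0" --pt "0 0 -0.8 0" --pt "0 0 -0.6 0" --pt "0 0.6 0 0" --pt "0 0.8 0 0" --pt "0 0.8 0 0" --pt "0 0.8 0 0" --pt "0 0.8 0 0" --jaw 0.04

```text
time_s: 35.25
tool_pos: [0.6132, -0.0949, 0.2577]
eef_rot: [-3.141, 0.001, 3.089]
ft_force: [0.7, 0.7, 0.9]
width: 0.0398
grip_force: 0.0
```

```bash
python3 - <<'E'
from h import *
im=snap("top","t6",(340,130,460,310),4)
for n in("top","side"):
  im=bot.read_camera(n)[:,:,::-1].copy()
  for c in blobs(im,(3,110,60),(15,255,255),200):
    r=cv2.minAreaRect(c);P=onz(n,cv2.boxPoints(r),.05); print(n,np.round(r[0],1),np.round(r[1],1),P.mean(0).round(4),P[:,:2].round(4).tolist())
E
```

```text
top [407.  273.5] [41. 16.] [ 0.4072 -0.2638  0.05  ] [[0.4651, -0.2426], [0.465, -0.2886], [0.3492, -0.2848], [0.3494, -0.2394]]
top [243.5 266.6] [40.8 16.7] [0.4262 0.205  0.05  ] [[0.4807, 0.2385], [0.4872, 0.1901], [0.3717, 0.1718], [0.3651, 0.2195]]
top [ 98.9 140.1] [31.  33.2] [0.813  0.6751 0.05  ] [[0.8452, 0.7472], [0.8776, 0.6454], [0.7807, 0.604], [0.7485, 0.7039]]
side [246.6 289.2] [42.1 20. ] [ 0.4052 -0.2744  0.05  ] [[0.3473, -0.302], [0.3437, -0.2426], [0.4644, -0.247], [0.4655, -0.306]]
side [266.8 155.5] [19.6 33.3] [0.4245 0.1906 0.05  ] [[0.3626, 0.2212], [0.4724, 0.2393], [0.4851, 0.1596], [0.3781, 0.1422]]
```

View pics/t6.png

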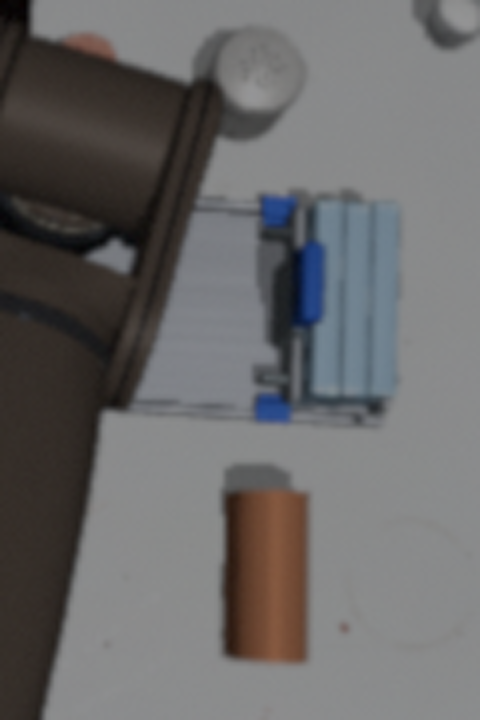

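Moulds stand snug between stop and wall (crop x 310–400), jars and logs unmoved. Now refine log poses with a looser mask.

```bash
python3 - <<'E'
from h import *
im=cv2.imread("pics/top0.png")
for c in blobs(im,(0,60,20),(20,255,255),300):
    r=cv2.minAreaRect(c)
    if not 240<r[0][1]<300: continue
    b=cv2.boxPoints(r); b=b[np.argsort(b[:,1])]; F=b[:2][np.argsort(b[:2,0])]; N=b[2:][np.argsort(b[2:,0])]
    print(np.round(r[0],1),np.round(r[1],1))
    L,R=(F[0]+N[0])/2,(F[1]+N[1])/2
    for z in(0,.045): print(z,"left",onz("top",[L],z).round(4),"right",onz("top",[R],z).round(4))
    e=onz("top",[F.mean(0),N.mean(0)],.071); print("ends",e.round(4),"yaw",np.arctan2(*(e[0]-e[1])[[1,0]]))
E
```

```text
[406.  273.5] [43. 20.]
0 left [[ 0.4065 -0.2412  0.    ]] right [[ 0.4063 -0.3008  0.    ]]
0.045 left [[ 0.4069 -0.2332  0.045 ]] right [[ 0.4067 -0.2906  0.045 ]]
ends [[ 0.467  -0.2585  0.071 ]
 [ 0.3478 -0.255   0.071 ]] yaw -0.029642791534691886
[244.1 266.5] [42.6 19.5]
0 left [[0.4224 0.2422 0.    ]] right [[0.4309 0.1839 0.    ]]
0.045 left [[0.4221 0.2324 0.045 ]] right [[0.4304 0.1761 0.045 ]]
ends [[0.4856 0.2094 0.071 ]
 [0.3673 0.1891 0.071 ]] yaw 0.16947433338039977
```

```bash
python3 to.py .4072 -.2657 .045 3.112
```

```text
t35.4 now axes dx 0.1976 dy -0.1814 dz 0.2128 turn -0.019 | after turn dx 0.2010 dy -0.1777 [ 0.6133 -0.094   0.2578] [-3.141  0.     3.093]
```

Call:
run_rows --pt "0.72 -0.6 0 -0.023" --pt "0.72 -0.6 0 0" --pt "0.72 -0.6 0 0" --pt "0.72 -0.6 0 0" --pt "0.68 -0.6 0 0" --pt "0.32 -0.24 0 0" --pt "0 0 0 0" --pt "0 0 0.8 0" --pt "0 0 0.8 0" --pt "0 0 0 0" --pt "0 0 0 0" --jaw 0.08

```text
time_s: 36.5
tool_pos: [0.4142, -0.2513, 0.1779]
eef_rot: [3.141, -0.001, 3.113]
ft_force: [-0.3, 0.6, 0.0]
width: 0.0798
grip_force: 0.0
```

```bash
python3 to.py .4072 -.2657 .045 3.112
```

```text
t36.5 now axes dx 0.0065 dy -0.0146 dz 0.1329 turn 0.001 | after turn dx 0.0065 dy -0.0146 [ 0.4142 -0.2513  0.1779] [ 3.141e+00 -1.000e-03  3.113e+00]
```

```bash
python3 - <<'E'
from h import *
im=snap("side","s7")
for c in blobs(im,(0,60,20),(20,255,255),150):
    r=cv2.minAreaRect(c)
    print(np.round(r[0],1),np.round(r[1],1))
E
```

```text
[246.6 289. ] [44.2 22.1]
[392.7 224.1] [25. 64.]
[266.9 155.7] [21.2 36.3]
```

Log A is still in place (side 246.6, 289). Descend and grip.

Call:
run_rows --pt "0.13 -0.292 0 0" --pt "0 0 0 0" --pt "0 0 0.6 0" --pt "0 0 0.7 0" --pt "0 0 0.6 0" --pt "0 0 0.5 0" --pt "0 0 0.24 0" --pt "0 0 0 0"

```text
time_s: 37.35
tool_pos: [0.4071, -0.2652, 0.0454]
eef_rot: [3.14, -0.001, 3.113]
ft_force: [0.4, 0.3, -0.3]
width: 0.0797
grip_force: 0.0
```

```bash
python3 to.py .4072 -.2657 .045 3.112
```

```text
t37.4 now axes dx -0.0002 dy -0.0005 dz 0.0004 turn 0.001 | after turn dx -0.0002 dy -0.0005 [ 0.4071 -0.2652  0.0454] [ 3.140e+00 -1.000e-03  3.113e+00]
```

Call:
run_rows --pt "0 0 0 0" --pt "0 0 0 0" --pt "0 0 0 0" --pt "0 0 0 0" --pt "0 0 0 0" --jaw 0.03

```text
time_s: 37.85
tool_pos: [0.4084, -0.2667, 0.0485]
eef_rot: [-3.139, 0.003, 3.113]
ft_force: [-0.7, 0.7, 4.7]
width: 0.051
grip_force: 61.3
```

```bash
python3 to.py .4072 -.2657 .045 3.112
```

```text
t37.9 now axes dx 0.0012 dy 0.0010 dz 0.0035 turn 0.001 | after turn dx 0.0012 dy 0.0010 [ 0.4084 -0.2667  0.0485] [-3.139e+00  3.000e-03  3.113e+00]
```

Call:
run_rows --pt "0 0 -0.2 0" --pt "0 0 -0.6 0" --pt "0 0 -0.8 0" --pt "0 0 -0.8 0" --pt "0 0 -0.8 0" --pt "0 0 -0.8 -0.041" --pt "-0.68 0.7 0 0" --pt "-0.68 0.7 0 0" --pt "-0.68 0.7 0 0" --pt "-0.68 0.7 0 0" --pt "-0.68 0.7 0 0" --pt "-0.68 0.7 0 0"

```text
time_s: 39.05
tool_pos: [0.6095, -0.0514, 0.2472]
eef_rot: [-3.141, 0.002, -3.129]
ft_force: [1.2, -0.2, 0.1]
width: 0.0511
grip_force: 62.9
```

Call:
run_rows --pt "-0.6 0.66 0 0" --pt "0 0 0 0" --pt "0 0 0 0"

```text
time_s: 39.35
tool_pos: [0.6382, -0.0188, 0.2463]
eef_rot: [-3.141, -0.0, -3.127]
ft_force: [-0.7, -0.3, -1.1]
width: 0.0513
grip_force: 62.9
```

```bash
python3 to.py .6435 -.0172 .1465 3.154
python3 - <<'E'
from h import *
snap("side","s8",(220,130,420,280),3)
E
```

```text
t39.4 now axes dx -0.0054 dy 0.0015 dz 0.0998 turn 0.002 | after turn dx -0.0054 dy 0.0016 [ 0.6382 -0.0188  0.2463] [-3.141 -0.    -3.127]
```

View pics/s8.png

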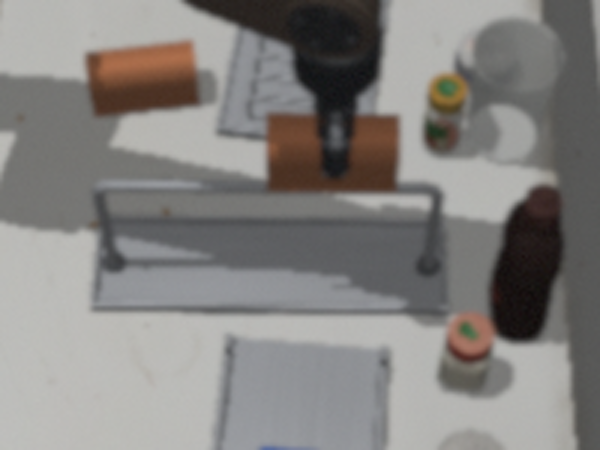

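The log is over the far half of the bar (crop 267–399, bar at row ~187). Lower it.

Call:
run_rows --pt "-0.08 0.03 0 0" --pt "0 0 0.6 0" --pt "0 0 0.6 0" --pt "0 0 0.4 0" --pt "0 0 0.2 0" --pt "0 0 0.1 0" --pt "0 0 0 0" --pt "0 0 0 0"

```text
time_s: 40.2
tool_pos: [0.6429, -0.0187, 0.1525]
eef_rot: [-3.141, 0.003, -3.13]
ft_force: [0.5, 0.5, -1.1]
width: 0.0512
grip_force: 62.9
```

Call:
run_rows --pt "0 0 0.04 0" --pt "0 0 0 0" --pt "0 0 0 0"

```text
time_s: 40.5
tool_pos: [0.6422, -0.0182, 0.1493]
eef_rot: [-3.141, 0.001, -3.129]
ft_force: [0.4, 0.3, -1.7]
width: 0.0513
grip_force: 62.9
```

Call:
run_rows --pt "0 0 0.04 0" --pt "0 0 0 0" --pt "0 0 0 0"

```text
time_s: 40.8
tool_pos: [0.642, -0.0182, 0.1467]
eef_rot: [3.142, -0.0, -3.129]
ft_force: [-0.6, 0.2, -0.3]
width: 0.0514
grip_force: 63.0
```

Call:
run_rows --pt "0 0 0.02 0" --pt "0 0 0 0" --pt "0 0 0 0"

```text
time_s: 41.1
tool_pos: [0.6421, -0.0182, 0.1465]
eef_rot: [-3.142, 0.0, -3.129]
ft_force: [-2.5, 0.3, 3.4]
width: 0.0512
grip_force: 63.3
```

Call:
run_rows --pt "0 0 0.02 0" --pt "0 0 0 0" --pt "0 0 0 0"

```text
time_s: 41.4
tool_pos: [0.6421, -0.0182, 0.1465]
eef_rot: [-3.141, -0.0, -3.129]
ft_force: [-4.7, 1.0, 7.0]
width: 0.0515
grip_force: 63.6
```

Call:
run_rows --pt "0 0 -0.02 0" --pt "0 0 0 0" --pt "0 0 0 0" --jaw 0.058

```text
time_s: 41.7
tool_pos: [0.642, -0.0182, 0.1454]
eef_rot: [3.142, -0.0, -3.129]
ft_force: [0.6, 0.4, -1.4]
width: 0.0578
grip_force: 0.0
```

Call:
run_rows --pt "0 0 0 0" --pt "0 0 0 0" --pt "0 0 0 0" --jaw 0.08

```text
time_s: 42.0
tool_pos: [0.642, -0.0182, 0.1456]
eef_rot: [3.142, -0.0, -3.129]
ft_force: [0.5, 0.1, 0.1]
width: 0.08
grip_force: 0.0
```

Call:
run_rows --pt "0 0 -0.4 0" --pt "0 0 -0.8 0" --pt "0 0 -0.6 0" --pt "0 0 -0.4 0" --pt "0.6 0.7 0 0" --pt "0.6 0.7 0 0" --pt "0.6 0.7 0 0" --pt "0.6 0.7 0 0" --pt "0.6 0.7 0 0" --pt "0 0 0 0" --pt "0 0 0 0"

```text
time_s: 43.1
tool_pos: [0.4895, 0.1556, 0.2561]
eef_rot: [-3.141, 0.001, -3.127]
ft_force: [1.0, -0.1, -0.6]
width: 0.0798
grip_force: 0.0
```

```bash
python3 - <<'E'
from h import *
im=snap("side","s9",(220,110,420,280),3)
im=bot.read_camera("top")[:,:,::-1].copy(); save(im,"t9")
for c in blobs(im,(0,60,20),(20,255,255),200):
    r=cv2.minAreaRect(c); print(np.round(r[0],1),np.round(r[1],1),round(r[2],1))
E
python3 to.py .4263 .208 .045 3.3116
```

```text
[245.8 338.6] [108.2  33.6] 72.5
[207.  266.1] [61.5 30.5] 42.6
[236.4 250.9] [37.3 42.3] 72.5
[222.1 220.6] [23.2 62.3] 83.5
[327.  187.5] [47. 24.] 90.0
[ 99.  140.5] [33. 32.] 90.0
[87.3 75.8] [29.7 33.2] 45.0
t43.2 now axes dx 0.0636 dy 0.0543 dz 0.2111 turn -0.158 | after turn dx 0.0543 dy 0.0637 [0.4906 0.1544 0.2561] [-3.141e+00  1.000e-03 -3.130e+00]
```

View pics/s9.png

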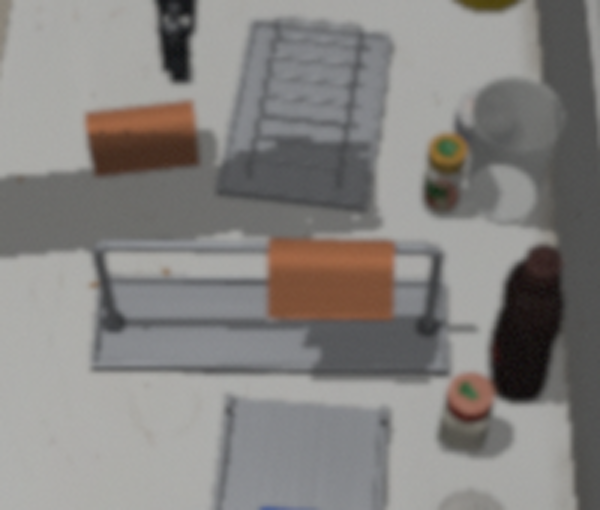

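Log A hangs on the bar (crop 268–393, rows 238–320); log B is unmoved (crop 87–198, 102–174). Go for it.

Call:
run_rows --pt "0 0 0 -0.08" --pt "0 0 0 -0.078" --pt "0.54 0.64 0 0" --pt "0.54 0.64 0 0" --pt "0 0 0.8 0" --pt "0 0 0.8 0" --pt "0 0 0 0" --pt "0 0 0 0" --jaw 0.082

```text
time_s: 44.0
tool_pos: [0.4265, 0.2081, 0.1759]
eef_rot: [-3.141, -0.002, -2.973]
ft_force: [0.3, 1.1, 0.4]
width: 0.0825
grip_force: 0.0
```

```bash
python3 to.py .4263 .208 .045 3.3116
```

```text
t44.0 now axes dx 0.0002 dy -0.0001 dz 0.1309 turn -0.002 | after turn dx 0.0002 dy -0.0001 [0.4265 0.2081 0.1759] [-3.141e+00 -2.000e-03 -2.973e+00]
```

```bash
python3 - <<'E'
from h import *
im=snap("side","s10")
for c in blobs(im,(0,60,20),(20,255,255),150):
    r=cv2.minAreaRect(c); print(np.round(r[0],1),np.round(r[1],1))
E
```

```text
[378.  242.5] [15. 18.]
[396.7 211.4] [17.  37.6]
[330.  202.5] [27. 42.]
[267.1 156. ] [20.7 35.6]
[155.8  36.4] [49.2 15.7]
[79.  25.3] [91.7 28.2]
```

Call:
run_rows --pt "0 0 0.7 0" --pt "0 0 0.7 0" --pt "0 0 0.6 0" --pt "0 0 0.4 0" --pt "0 0 0.2 0" --pt "0 0 0 0"

```text
time_s: 44.65
tool_pos: [0.4269, 0.2087, 0.0464]
eef_rot: [3.142, 0.001, -2.972]
ft_force: [-0.4, -0.0, -0.4]
width: 0.0815
grip_force: 0.0
```

```bash
python3 to.py .4263 .208 .045 3.3116
```

```text
t44.6 now axes dx 0.0007 dy -0.0006 dz 0.0014 turn -0.001 | after turn dx 0.0007 dy -0.0006 [0.4269 0.2087 0.0464] [ 3.142e+00  1.000e-03 -2.972e+00]
```

Call:
run_rows --pt "0 0 0 0" --pt "0 0 0 0" --pt "0 0 0 0" --pt "0 0 0 0" --pt "0 0 0 0" --jaw 0.03

```text
time_s: 45.15
tool_pos: [0.4277, 0.2091, 0.0485]
eef_rot: [-3.141, 0.004, -2.971]
ft_force: [-1.5, -1.7, 7.2]
width: 0.0516
grip_force: 61.1
```

```bash
python3 to.py .4263 .208 .045 3.3116
```

```text
t45.1 now axes dx 0.0016 dy -0.0009 dz 0.0035 turn 0.001 | after turn dx 0.0016 dy -0.0009 [0.4277 0.2091 0.0485] [-3.141  0.004 -2.971]
```

Call:
run_rows --pt "0 0 -0.2 0" --pt "0 0 -0.6 0" --pt "0 0 -0.8 0" --pt "0 0 -0.8 0" --pt "0 0 -0.8 0.08" --pt "0 0 -0.8 0.078" --pt "-0.26 -0.76 0 0" --pt "-0.26 -0.76 0 0" --pt "-0.26 -0.76 0 0" --pt "-0.26 -0.76 0 0" --pt "-0.24 -0.76 0 0" --pt "-0.24 -0.76 0 0"

```text
time_s: 46.35
tool_pos: [0.5046, -0.0196, 0.2467]
eef_rot: [3.142, 0.001, -3.129]
ft_force: [1.1, 0.7, -1.6]
width: 0.0515
grip_force: 63.0
```

Call:
run_rows --pt "0 0 0 0" --pt "0 0 0 0" --pt "0 0 0 0"

```text
time_s: 46.65
tool_pos: [0.5041, -0.0173, 0.246]
eef_rot: [3.141, -0.0, -3.129]
ft_force: [-1.3, -0.1, -1.3]
width: 0.0513
grip_force: 63.1
```

```bash
python3 to.py .507 -.0195 .1465 3.154
```

```text
t46.6 now axes dx -0.0029 dy -0.0022 dz 0.0995 turn 0.001 | after turn dx -0.0029 dy -0.0022 [ 0.5041 -0.0173  0.246 ] [ 3.141 -0.    -3.129]
```

Call:
run_rows --pt "-0.06 -0.044 0 0" --pt "0 0 0.6 0" --pt "0 0 0.6 0" --pt "0 0 0.4 0" --pt "0 0 0.2 0" --pt "0 0 0.12 0" --pt "0 0 0 0" --pt "0 0 0 0"

```text
time_s: 47.45
tool_pos: [0.5085, -0.0204, 0.1511]
eef_rot: [-3.141, 0.002, -3.129]
ft_force: [-0.7, 0.5, -1.8]
width: 0.0514
grip_force: 63.1
```

Call:
run_rows --pt "0 0 0.04 0" --pt "0 0 0 0" --pt "0 0 0 0"

```text
time_s: 47.75
tool_pos: [0.5079, -0.0205, 0.1483]
eef_rot: [-3.141, 0.001, -3.129]
ft_force: [0.5, -0.4, -1.2]
width: 0.0512
grip_force: 63.1
```

Call:
run_rows --pt "0 0 0.03 0" --pt "0 0 0 0" --pt "0 0 0 0"

```text
time_s: 48.05
tool_pos: [0.5079, -0.0205, 0.1466]
eef_rot: [-3.141, 0.001, -3.129]
ft_force: [0.5, -0.8, -0.2]
width: 0.0511
grip_force: 63.1
```

Call:
run_rows --pt "0 0 0.02 0" --pt "0 0 0 0" --pt "0 0 0 0"

```text
time_s: 48.35
tool_pos: [0.5079, -0.0205, 0.1465]
eef_rot: [-3.141, 0.0, -3.129]
ft_force: [-3.3, 0.5, 5.4]
width: 0.0511
grip_force: 63.6
```

Call:
run_rows --pt "0 0 0 0" --pt "0 0 0 0" --pt "0 0 0 0" --jaw 0.058

```text
time_s: 48.65
tool_pos: [0.5075, -0.0203, 0.145]
eef_rot: [3.141, -0.0, -3.129]
ft_force: [0.2, -0.1, -0.3]
width: 0.0582
grip_force: 0.0
```

Call:
run_rows --pt "0 0 0 0" --pt "0 0 0 0" --pt "0 0 0 0" --jaw 0.08

```text
time_s: 48.95
tool_pos: [0.5076, -0.0204, 0.1452]
eef_rot: [3.142, -0.0, -3.129]
ft_force: [0.6, -0.1, -0.0]
width: 0.0802
grip_force: 0.0
```

Call:
run_rows --pt "0 0 -0.4 0" --pt "0 0 -0.8 0" --pt "0 0 -0.6 0" --pt "0 0 -0.4 0" --pt "0 0.8 0 0" --pt "0 0.8 0 0" --pt "0 0.8 0 0" --pt "0 0.8 0 0" --pt "0 0.8 0 0" --pt "0 0.8 0 0" --pt "0 0 0 0" --pt "0 0 0 0"

```text
time_s: 50.15
tool_pos: [0.5044, 0.2203, 0.2551]
eef_rot: [-3.141, -0.0, -3.127]
ft_force: [-0.0, -0.8, 0.4]
width: 0.0798
grip_force: 0.0
```

Call:
run_rows --pt "0 0.8 0 0" --pt "0 0.8 0 0" --pt "0 0.8 0 0" --pt "0 0.8 0 0" --pt "0 0 0 0"

```text
time_s: 50.65
tool_pos: [0.5027, 0.3819, 0.255]
eef_rot: [3.141, -0.0, -3.127]
ft_force: [-0.1, -0.3, 0.0]
width: 0.08
grip_force: 0.0
```

```bash
python3 - <<'E'
from h import *
im=snap("side","s11",(220,170,400,350),3)
im=snap("top","t11",(290,130,450,260),4)
E
```

```text
(no output)
```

View pics/s11.png

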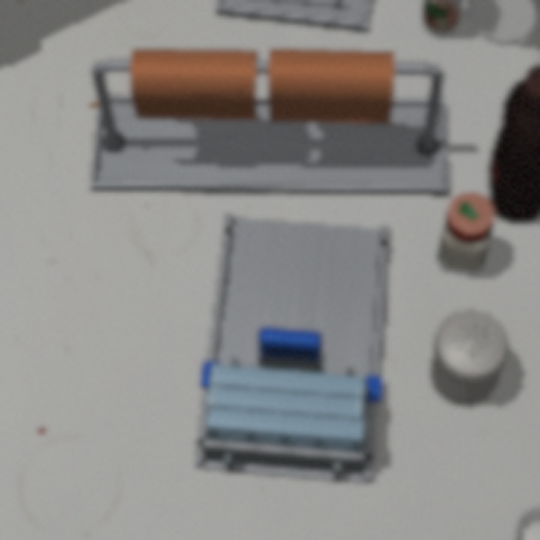

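View pics/t11.png

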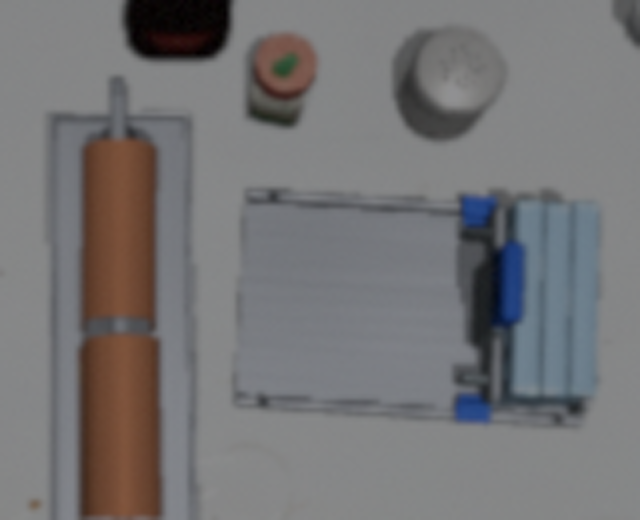

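Both logs hang on the bar and the moulds are snug. Check hanging tilt numerically against projected edges of an upright log.

```bash
python3 - <<'E'
from h import *
for n in("top","side"):
    im=bot.read_camera(n)[:,:,::-1].copy()
    m=cv2.inRange(cv2.cvtColor(im,cv2.COLOR_BGR2HSV),(0,70,30),(20,255,255))
    for nm,x in(("A",.6408),("B",.507)):
        y0=-.0182-.012*(.642-x)
        for th in(-10,0,10):
            t=np.radians(th); R=np.array([[np.cos(t),-np.sin(t)],[np.sin(t),np.cos(t)]])
            a=np.linspace(0,np.pi,19); prof=np.r_[[[.026,0],[-.026,0]],np.c_[.026*np.cos(a),.045+.026*np.sin(a)]]-[0,.062]
            q=prof@R.T; P=np.array([[x+s,y0+u,.16+v] for s in(-.03,.0,.03) for u,v in q]); uv=proj(n,P)
            k=0 if n=="top" else 1
            i=[uv[j*len(q):(j+1)*len(q),k] for j in range(3)]
            print(n,nm,th,[(round(w.min(),1),round(w.max(),1)) for w in i])
        c=proj(n,[[x+s,y0,.231-.062+.0] for s in(-.03,0,.03)])
        out=[]
        for u,v in c:
            u,v=int(round(u)),int(round(v))
            if n=="top": w=np.where(m[v,u-22:u+22])[0]+u-22
            else: w=np.where(m[v-25:v+25,u])[0]+v-25
            out.append((w.min()-.5,w.max()+.5))
        print(" measured",out)
E
```

```text
top A -10 [(np.float64(312.1), np.float64(333.7)), (np.float64(312.1), np.float64(333.6)), (np.float64(312.1), np.float64(333.6))]
top A 0 [(np.float64(311.0), np.float64(330.2)), (np.float64(311.0), np.float64(330.2)), (np.float64(311.1), np.float64(330.1))]
top A 10 [(np.float64(307.7), np.float64(329.1)), (np.float64(307.8), np.float64(329.1)), (np.float64(307.8), np.float64(329.0))]
 measured [(np.float64(310.5), np.float64(328.5)), (np.float64(310.5), np.float64(328.5)), (np.float64(310.5), np.float64(328.5))]
top B -10 [(np.float64(312.6), np.float64(334.6)), (np.float64(312.6), np.float64(334.5)), (np.float64(312.6), np.float64(334.4))]
top B 0 [(np.float64(311.5), np.float64(331.1)), (np.float64(311.5), np.float64(331.0)), (np.float64(311.5), np.float64(331.0))]
top B 10 [(np.float64(308.1), np.float64(330.0)), (np.float64(308.2), np.float64(329.9)), (np.float64(308.2), np.float64(329.9))]
 measured [(np.float64(310.5), np.float64(329.5)), (np.float64(310.5), np.float64(329.5)), (np.float64(309.5), np.float64(328.5))]
side A -10 [(np.float64(187.5), np.float64(213.2)), (np.fl
[... 289 characters left out ...]
.6)), (np.float64(186.1), np.float64(208.8))]
 measured [(np.float64(186.5), np.float64(209.5)), (np.float64(186.5), np.float64(210.5)), (np.float64(187.5), np.float64(210.5))]
side B -10 [(np.float64(187.1), np.float64(212.8)), (np.float64(187.3), np.float64(213.0)), (np.float64(187.4), np.float64(213.2))]
side B 0 [(np.float64(186.3), np.float64(210.6)), (np.float64(186.4), np.float64(210.9)), (np.float64(186.6), np.float64(211.1))]
side B 10 [(np.float64(185.4), np.float64(208.0)), (np.float64(185.5), np.float64(208.2)), (np.float64(185.7), np.float64(208.4))]
 measured [(np.float64(186.5), np.float64(208.5)), (np.float64(186.5), np.float64(208.5)), (np.float64(186.5), np.float64(208.5))]
```

```bash
python3 -c "
from bench import bot
print(bot.finish_job())"
```

```text
the job is handed in; nothing more can be done
None
```

I handed the job in at about 51 s of the 210 s: the three chocolate moulds stand snug between the wall and the stop, and both copper logs hang nearly straight on the drying bar; the jars and shaker were left alone, and no verdict came back.

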